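# Unlock the tray and line up tube caps along the fence of a tilting tray

### The arm

A 6-joint arm with a two-finger parallel gripper is mounted at the origin on the work surface. World frame = base frame: x ahead of the robot, y to its left, z up, the work surface at z = 0. Lengths are in m, angles in rad, forces in N, time in s.
With the tool pointing down it reaches from about 0.4 to 0.825 m from the base axis. Payload 7 kg.
Tool frame: the origin (TCP) lies on the centre line of the jaws, within the pads' length; the fingertips stand 11 mm ahead of it and the grasp point (between the pads) lies 8 mm behind it; z points along the fingers, y is the line along which they close (so a half turn about z gives the same grasp; the last joint's range is limited). The gripper opens to 85 mm and grips with 20 to 120 N. Pads are 22 mm wide; open, the fingers measure 114 mm over their backs; the gripper's body (76 mm by 85 mm) begins 54 mm behind the grasp point. The pads swing forward as they close: fully open they stand 13 mm farther back than shut.
Start: joints at [1.554, 0.359, 0.012, 0, -1.224, -0.288], TCP at [0.203, 0.644, 0.206] pointing down, gripper open.
Joint ranges: [-3.07, 3.07], [-1.43, 2.12], [-1.02, 1.25], [-3.03, 1.67], [-3.05, -0], [-3.03, 3.03]. Speed limits (rad/s): [2.39, 2.39, 3.01, 3.14, 3.14, 3.14].

### API

Orientations are given as a unit quaternion [x, y, z, w].
In Python, from plant import get_state, camera, camera_params, sign_off gives the robot as it stands.
- The arm moves only by the shell command python3 -m jog 'ROWS' [OPENING] [FORCE]. ROWS is JSON, a list of rows, each an object of numbers: "x", "y", "z": the shift along the tool's x, y, z in cm; "yaw": the turn about the tool's z in degrees. In form: [{"x": .., "y": .., "z": .., "yaw": ..}, ...]. A call has 1 to 8 rows; each row shifts and turns the commanded pose from where the row before left it, along the tool's axes as they then stand; what a row does not reach is not made up. A row lasts 1/10 s, in which the tool goes at most 50 mm and 8.59 degrees, less where a joint would pass 70% of its speed; a pose out of reach is approached as far as the arm can. A call with a gripper value outside its range is refused whole. OPENING is the opening in per cent of the stroke, from 0 (shut) to 100 (fully open), set as the call begins (- or left out, the last holds). The fingers move at their own pace and stop on an object; FORCE is the grip in N (left out, the last holds). Time passes only in rows, so rows that do not move let the fingers close. It gives the time, the measured TCP pose, the force, the opening and the grip force at its end, in the units of the state.
- get_state(): the state, without advancing time (a new reading comes with each control period).
- camera(name): name is "side" or "top"; returns (picture, depth): 420x560x3 uint8, red, green, blue; 420x560 float32, m along the optical axis (not along the pixel's ray), 0 where there is no reading.
- camera_params(name): a dict with "vfov" (degrees; the focal length in pixels is half the picture's height over the tangent of half this angle, whatever the lens; pixels are square), "cx", "cy" (the principal point, pixels), "pose" (4x4, takes a point from camera to world coordinates). Camera axes: x right, y down, z forward; pixel columns grow to the right and rows downward; lengths in m; the calibration is good to about 2 mm. A picture is of the moment at which its call begins. camera_params takes no time and is no camera call.
- sign_off(): hands the job in; it is judged then, once.
The state is a dict: "time": time; "joint_pos": joint angles; "joint_vel": joint speeds; "joint_torque": joint torques, N m; "tcp_pos": TCP position; "orientation": TCP orientation; "force": force on the tool from outside, world axes, zero at the start; "ft_torque": the same for the moment, N m; "grip_width": finger opening in m; "grip_force": force on a finger pad.
Only numpy, scipy, OpenCV 4.12 (cv2) and the standard library are available. Lean on these libraries where they do the work, as an engineer would, in place of code of your own. Each camera call takes 0.05 s, during which the arm holds its last target. There are 200 camera calls.

### The job

The five screw caps lie scattered in the hinged aluminium tray. Free the tray by working its lock lever through the zigzag slot to the far end, then take the tray by its leaning tab and tilt it up until all the caps have slid into a single row against the fence on its hinge side, rocking it if some get stuck behind others, then lower it gently until it rests level again and let go. The caps are clean: do not touch them or spill any, and leave the other things on the bench where they are.

Things in the scene. Friction and masses are not known exactly. Their poses are not given: they have to be found in the camera images.
- tab (a point): Grip point of the tray's tab, a plate 8 mm thick, 100 mm wide, 62 mm long from the near wall, leaning 35 deg from vertical away from the hinge. Pinch it across its thickness, tool tilted about 35 deg. Point: mid-thickness, 22 mm from the free edge, 86 mm over the bench. Frame turns with the tray: x tab to fence, y along hinge, z out of the floor; tab runs along y and (-0.574,0,0.819)
- hinge (a point): Middle of the hinge axis, at the bottom outer corner of the fence side, 43 mm over the bench; frame as tab. Tab point at (-179, 0, 43) mm here. Tray outside 158 (x) by 248 (y) mm, reaching from x = -158 to 0; floor and walls 4 mm thick; near and side walls 18 mm, fence 24 mm high over the underside. The tray weighs 0.6 kg and falls back if let go.
- fence (a point): Middle of the fence's foot: inner face, top of the tray floor, (-4, 0, 4) mm from the hinge point; frame as tab. A cap touching the fence has its centre at x = -19 mm here. The floor runs from x = -150 to 0 and y = -120 to 120 mm.
- knob (a point): Grip point of the lock lever, on the axis of its upright black knob (20 mm across, from 77 to 113 mm over the bench; the point at 99 mm). The lever stands in a steel gate plate (top 46 mm over the bench) on the tray's -y side; from it a tongue (top 70 mm over the bench, 12 mm wide in x) reaches over the tray's side wall and holds the tray down. Frame as tab, with the tray level.
- shift (a joint): Lever's travel along +x of the tray (towards the fence side), m, 0 to 0.052. The zigzag slot lets the lever go along x from 0 to 0.026, there across to lever = 0.020, and from there along x to 0.052, its far end. Slot 14 mm wide, lever stem 10 mm: 2 mm play either side. Stays where left, about 1 N friction. Starts between 0 and 0.008.
- lever (a joint): Lever's travel across, along -y of the tray (away from it), m, 0 to 0.020: only possible where the slot's cross leg is (shift = 0.026). At 0 the tongue lies over the tray's wall; at 0.020 it is clear of it. Stays where left, about 1 N friction.
- tray (a joint): Tilt of the tray, rad: 0 level on its rests, growing as the tab side is lifted (turning about +y of the hinge frame), up to a stop at 0.9. Light damping, no friction or spring. The caps begin to slide somewhere between 0.15 and 0.25 rad (friction unknown); one may hang up behind others until the tray is tilted much more or rocked.
- cap1: Green plastic screw cap of a large tube, ribbed disc 38 mm across and 14 mm high, about 14 g, lying flat in the tray; origin at the centre of its underside, z its axis.
- cap2: Green plastic screw cap of a large tube, ribbed disc 38 mm across and 14 mm high, about 14 g, lying flat in the tray; origin at the centre of its underside, z its axis.
- cap3: Green plastic screw cap of a large tube, ribbed disc 38 mm across and 14 mm high, about 14 g, lying flat in the tray; origin at the centre of its underside, z its axis.
- cap4: Green plastic screw cap of a large tube, ribbed disc 38 mm across and 14 mm high, about 14 g, lying flat in the tray; origin at the centre of its underside, z its axis.
- cap5: Green plastic screw cap of a large tube, ribbed disc 38 mm across and 14 mm high, about 14 g, lying flat in the tray; origin at the centre of its underside, z its axis.
- rack: Bystander: orange tube rack full of small tubes, 170 x 95 x 60 mm, beside the tray on its +y side; origin under its centre.
- bottle: Bystander: amber reagent bottle 60 mm across, 130 mm high, on the tray's -y side beyond the lock lever; origin under its centre.
- marker: Bystander: marker pen 130 x 13 mm lying on the bench on the robot's side of the tray, off to the +y side of the tab; origin under its centre.
- pipette: Bystander: multichannel pipette lying on the bench, about 225 x 90 x 30 mm, to the robot's right; origin on its underside near the middle.
- beaker: Bystander: glass beaker 68 mm across, 85 mm high, to the robot's left; origin under its centre.
Mind the look-alikes: they are no part of the job. What is shaped like the cap2 but white is not meant.

How it is judged:
On the way, in this order (a step that is already met when the one before it is completed fails the run):
1. the lock lever stands at the far end of its slot (value of joint shift above 0.045 m and value of joint lever above 0.015 m), for 0.2 s.
2. the tray is tilted up with all five caps against the fence (value of joint tray above 0.15 rad and x of each of cap1, cap2, cap3, cap4, cap5 in the frame of fence above -0.023 m and z of cap1 in the frame of fence between -0.005 and 0.005 m and z of cap2 in the frame of fence between -0.005 and 0.005 m and z of cap3 in the frame of fence between -0.005 and 0.005 m and z of cap4 in the frame of fence between -0.005 and 0.005 m and z of cap5 in the frame of fence between -0.005 and 0.005 m), for 0.2 s.
At the end, for the whole second after the job is handed in: The lock lever stands at the far end of its slot (within 7 mm along, 5 mm across); the tray rests level (tilt under 0.02 rad) and released; all five caps lie flat on its floor, each with its rim within 4 mm of the fence, at rest (all of step 1 and value of joint tray below 0.02 rad and x of each of cap1, cap2, cap3, cap4, cap5 in the frame of fence above -0.023 m and z of cap1 in the frame of fence between -0.005 and 0.005 m and z of cap2 in the frame of fence between -0.005 and 0.005 m and z of cap3 in the frame of fence between -0.005 and 0.005 m and z of cap4 in the frame of fence between -0.005 and 0.005 m and z of cap5 in the frame of fence between -0.005 and 0.005 m and linear speed of each of cap1, cap2, cap3, cap4, cap5 below 0.02 m/s and angle between each of cap1, cap2, cap3, cap4, cap5's own z axis and vertical below 0.1 rad); the robot touches nothing.
It fails at once if a cap is touched by the robot (contact force between any of the arm, the fingers and cap1 above 0.3 N or contact force between any of the arm, the fingers and cap2 above 0.3 N or contact force between any of the arm, the fingers and cap3 above 0.3 N or contact force between any of the arm, the fingers and cap4 above 0.3 N or contact force between any of the arm, the fingers and cap5 above 0.3 N).
It fails at once if a cap leaves the tray (40 mm over the tray floor, or below it) (z of any of cap1, cap2, cap3, cap4, cap5 in the frame of fence above 0.04 m or z of any of cap1, cap2, cap3, cap4, cap5 in the frame of fence below -0.02 m or x of any of cap1, cap2, cap3, cap4, cap5 in the frame of fence above 0.01 m).
It fails at once if the tray comes down onto its rests hard (falling faster than 1.5 rad/s when nearly level) (velocity of joint tray below -1.5 rad/s and value of joint tray below 0.1 rad).
It fails at once if a bystander is moved by more than 30 mm or toppled (distance of any of rack, bottle, marker, pipette, beaker from where it was at the start of the episode above 0.03 m or angle between any of rack, bottle, marker, pipette, beaker's own z axis and vertical above 0.5 rad).
It also fails if it takes over 58 s, if anything falls off the work surface, if the arm or the gripper's body presses on something with over 40 N, if the wrist force passes 120 N, or if a joint passes its speed limit or range.

## Working session

There is one attempt and no reset: what is moved stays moved. The work goes in short steps, Python scripts to look and compute and a shell command to move; the robot and the scene stay as the last step left them, time stands still between calls to the robot, and variables do not carry over. Pictures are saved under pics/ and viewed, at most 10 in all, crops included, and the job is handed in when it is done.

```bash
mkdir -p pics; ls; cat > h.py <<'E'
import numpy as np, cv2
from plant import get_state, camera, camera_params
from scipy.spatial.transform import Rotation as R
def w(name,u,v,d):
    p=camera_params(name); f=210/np.tan(np.radians(p['vfov'])/2)
    c=np.array([(u-p['cx'])/f*d,(v-p['cy'])/f*d,d,1]); return (np.array(p['pose'])@c)[:3]
def atz(name,u,v,z):
    p=camera_params(name); a=w(name,u,v,1.); o=np.array(p['pose'])[:3,3]
    return o+(a-o)*(z-o[2])/(a[2]-o[2])
E
python3 - <<'E'
from h import *
for n in ['top','side']:
    im,d=camera(n); cv2.imwrite(f'pics/{n}0.png',im[:,:,::-1]); np.save(f'{n}0.npy',d); print(camera_params(n))
s=get_state(); print(s)
E
```

```text
pics
{'vfov': 42.592984704987074, 'cx': 287.34871028063105, 'cy': 215.12059503559257, 'pose': array([[ 4.84975993e-02, -9.77787978e-01,  2.03908444e-01,
         2.41497552e-01],
       [-9.98822376e-01, -4.71985758e-02,  1.12319401e-02,
        -2.71385537e-03],
       [-1.35826788e-03, -2.04213039e-01, -9.78925528e-01,
         1.71432538e+00],
       [ 0.00000000e+00,  0.00000000e+00,  0.00000000e+00,
         1.00000000e+00]])}
{'vfov': 47.15437388942238, 'cx': 276.49592527316827, 'cy': 205.59990740970136, 'pose': array([[ 0.91520427, -0.27819733,  0.29156028,  0.19280609],
       [-0.40276155, -0.65580851,  0.63851259, -0.84520952],
       [ 0.01357521, -0.70179872, -0.71224593,  1.0424356 ],
       [ 0.        ,  0.        ,  0.        ,  1.        ]])}
{'time': 0.1, 'joint_pos': array([ 1.55408927e+00,  3.59298918e-01,  1.11407329e-02, -2.79324477e-04,
       -1.22411747e+00, -2.88138871e-01]), 'joint_vel': array([ 7.98786764e-04, -1.18543148e-03, -3.57800832e-04, -4.71732636e-05,
        1.39096089e-03,  6.28200655e-05]), 'joint_torque': array([-2.65801893e-03, -5.84763730e+01,  2.94109637e+01,  6.95441857e+00,
       -3.15935540e-03,  1.06511258e-06]), 'tcp_pos': array([0.20247265, 0.64341793, 0.205169  ]), 'orientation': array([ 9.88398593e-01, -1.51880404e-01, -3.00339354e-05,  7.50632428e-04]), 'force': array([ 0.75560259, -0.33312697,  0.72463593]), 'ft_torque': array([-0.0124206 ,  0.0407632 , -0.04027743]), 'grip_force': 0.0, 'grip_width': 0.08532073980070712}
```

View pics/top0.png

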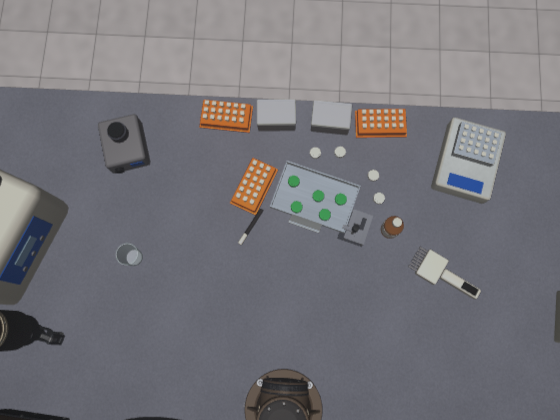

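View pics/side0.png

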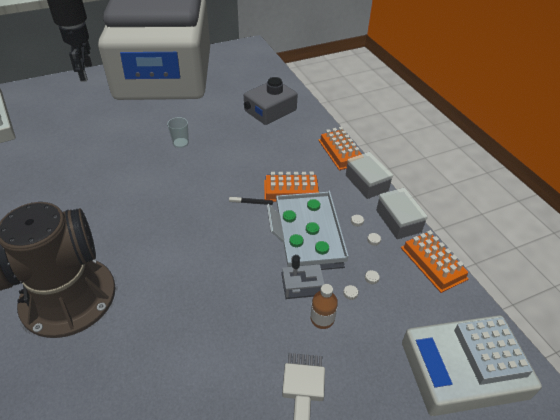

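The top view shows the tray at (316,196) with green caps at (294,181), (318,196), (341,199), (297,207), (325,214). The tab is at (304,225), the lever gate at (357,227), the rack at (254,186), the marker at (251,227) and the bottle at (394,226). White look-alike caps lie outside the tray at (315,153), (340,152), (374,175), (379,198). In the side view the knob is at (296,262) and the other black-topped thing, at (274,87), is a stirrer. The black knob on the gate plate beside the tray is the one I want, so I'll check it in close crops.

```bash
python3 - <<'E'
from h import *
a=cv2.imread('pics/top0.png')[150:250,262:392]; cv2.imwrite('pics/topc.png',cv2.resize(a,None,fx=6,fy=6,interpolation=cv2.INTER_CUBIC))
a=cv2.imread('pics/side0.png')[188:303,225:365]; cv2.imwrite('pics/sidec.png',cv2.resize(a,None,fx=5,fy=5,interpolation=cv2.INTER_CUBIC))
E
```

```text
(no output)
```

View pics/topc.png

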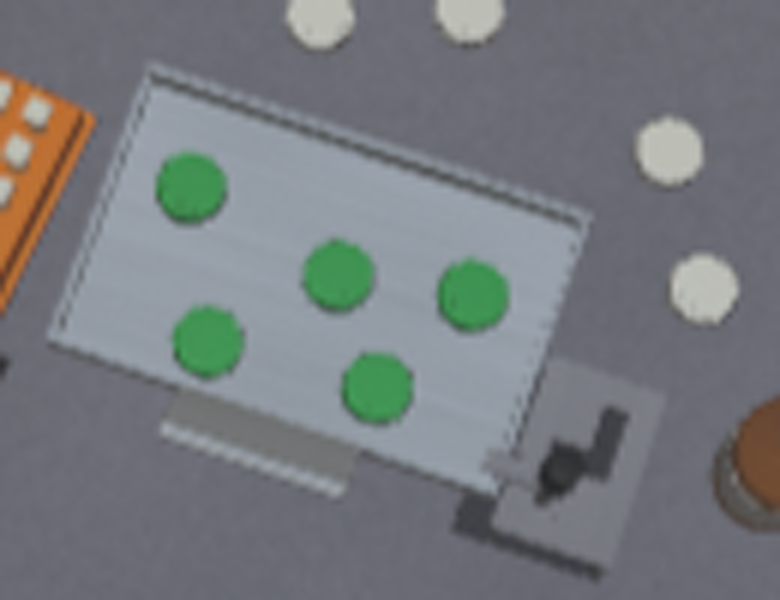

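View pics/sidec.png

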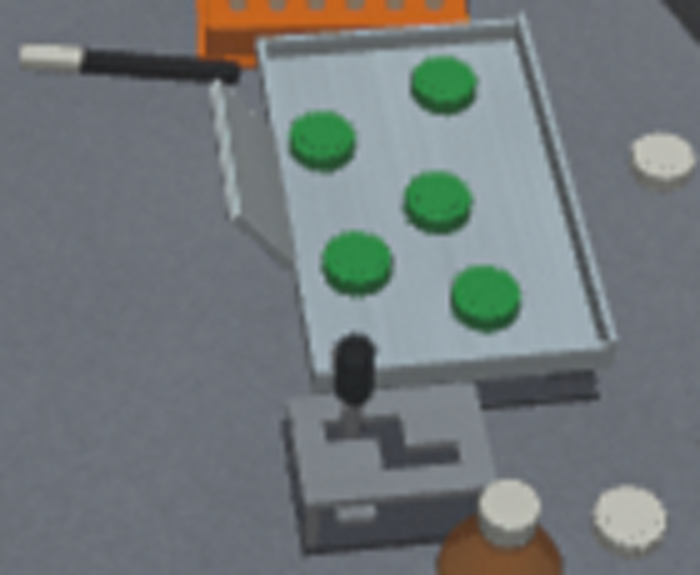

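```bash
cat > m.py <<'E'
from h import *
T=lambda u,v,z:atz('top',(u+.5)/6-.5+262,(v+.5)/6-.5+150,z)
S=lambda u,v,z:atz('side',(u+.5)/5-.5+225,(v+.5)/5-.5+188,z)
A,B,C,D=T(150,62,.067),T(592,213,.067),T(50,340,.061),T(497,493,.061)
print(A,B,C,D,np.linalg.norm(A-B),np.linalg.norm(A-C),np.linalg.norm(B-D))
a2,b2,c2,d2=S(521,13,.067),S(615,343,.067),S(258,37,.061),S(315,384,.061)
print('side',a2,b2,c2,d2,np.linalg.norm(a2-b2),np.linalg.norm(a2-c2))
# fit tray pose with both cams
from scipy.optimize import least_squares
loc=np.array([[0,.124],[0,-.124],[-.158,.124],[-.158,-.124]])
obs=np.array([[q[:2] for q in (A,B,C,D)],[q[:2] for q in (a2,b2,c2,d2)]])
def f(p):
    c,s=np.cos(p[2]),np.sin(p[2]); return (loc@np.array([[c,s],[-s,c]])+p[:2]-obs)
r=least_squares(lambda p:f(p).ravel(),[.65,-.05,-.3]); p=r.x; print('hinge',p,np.degrees(p[2])); print(np.round(f(p)*1000,1))
c,s=np.cos(p[2]),np.sin(p[2]); M=np.array([[c,-s],[s,c]])
print('tab pred',p[:2]+M@[-.179,0])
t=[T(163,430,.104),T(340,493,.104),S(217,85,.104),S(235,213,.104)]
for q in t: print('tabedge',q, M.T@(q[:2]-p[:2]))
for q in [T(563,462,.113),S(356,343,.113),T(563,468,.095),S(354,370,.095)]: print('knob',q,M.T@(q[:2]-p[:2]))
for e in [(545,500),(630,410),(600,475)]: q=T(*e,.046); print('slot',M.T@(q[:2]-p[:2]))
for e in [(330,430),(455,455),(395,420),(395,465)]: q=S(*e,.046); print('slotS',M.T@(q[:2]-p[:2]))
E
python3 m.py
```

```text
[0.76430278 0.02735689 0.067     ] [ 0.69258123 -0.20919967  0.067     ] [0.61171231 0.07241616 0.061     ] [ 0.54160624 -0.16384421  0.061     ] 0.24719018604240625 0.15921743481491266 0.15775476148318418
side [0.75958369 0.02735795 0.067     ] [ 0.68739586 -0.21066437  0.067     ] [0.61130767 0.07483223 0.061     ] [ 0.53568529 -0.16964933  0.061     ] 0.24872818022005197 0.15580623878604621
hinge [ 0.72616425 -0.09171097 -0.29259611] -16.764522236417577
[[[-2.4 -0.3]
  [-2.2 -1.2]
  [-1.1  0.2]
  [-2.5 -1. ]]

 [[ 2.3 -0.3]
  [ 3.   0.2]
  [-0.7 -2.2]
  [ 3.4  4.8]]]
tab pred [ 0.55477205 -0.0400804 ]
tabedge [0.55807987 0.0105738  0.104     ] [-0.19044342  0.04945542]
tabedge [ 0.52997064 -0.08037447  0.104     ] [-0.19112493 -0.0457352 ]
tabedge [0.55705236 0.00870306 0.104     ] [-0.19088766  0.04736781]
tabedge [ 0.52895203 -0.0813253   0.104     ] [-0.19182599 -0.04693942]
knob [ 0.54961983 -0.19155418  0.113     ] [-0.1402423  -0.14652198]
knob [ 0.546621   -0.19041166  0.113     ] [-0.14344323 -0.14629301]
knob [ 0.54997584 -0.1937475   0.095     ] [-0.13926879 -0.1485194 ]
knob [ 0.54525121 -0.1927545   0.095     ] [-0.14407904 -0.14893137]
slot [-0.14801142 -0.14776541]
slot [-0.08734389 -0.17497468]
slot [-0.12572762 -0.17080227]
slotS [-0.15430217 -0.14818407]
slotS [-0.09355895 -0.17071352]
slotS [-0.12026425 -0.14565178]
slotS [-0.12478503 -0.1733979 ]
```

```bash
python3 -m jog '[{"x":3.1,"y":3.75},{"x":3.1,"y":3.75},{"x":3.1,"y":3.75},{"x":3.1,"y":3.75},{"x":3.1,"y":3.75},{"x":3.1,"y":3.75},{"x":3.1,"y":3.75},{"x":3.1,"y":3.75}]' 60 20
cat >> h.py <<'E'
P=np.array([.7262,-.0917]); th=np.radians(-16.76)
def st(goal=None):
    s=get_state(); Rm=R.from_quat(s['orientation']).as_matrix(); q=s['tcp_pos']
    c,n=np.cos(th),np.sin(th); l=np.array([[c,n],[-n,c]])@(q[:2]-P)
    print('t',round(s['time'],2),'tcp',q.round(4),'local mm',(l*1000).round(1),'yaw tooly vs trayx',np.degrees(np.arctan2(Rm[1,1],Rm[0,1])-th).round(2),'zaxis',Rm[:,2].round(3))
    print('j',s['joint_pos'].round(3),'F',s['force'].round(1),'grip',round(s['grip_width']*1000,1),round(s['grip_force'],1))
    if goal is not None:
        g=np.array(goal); W=np.array([*(P+np.array([[c,-n],[n,c]])@g[:2]),g[2]]); print('tool cm',(Rm.T@(W-q)*100).round(2))
E
python3 -c "
from h import *
st([-.142,-.147,.2])"
```

```text
t 0.1 tcp [0.2025 0.6434 0.2052] local mm [-713.5  552.9] yaw tooly vs trayx -90.71 zaxis [-0.    -0.001 -1.   ]
j [ 1.554  0.359  0.011 -0.    -1.224 -0.288] F [ 0.8 -0.3  0.7] grip 85.3 0.0
tool cm [58.01 69.27  0.63]schema error: expected keys x, y, z, yaw
```

All keys are needed in every row.

```bash
python3 -m jog '[{"x":3.1,"y":3.75,"z":0,"yaw":0},{"x":3.1,"y":3.75,"z":0,"yaw":0},{"x":3.1,"y":3.75,"z":0,"yaw":0},{"x":3.1,"y":3.75,"z":0,"yaw":0},{"x":3.1,"y":3.75,"z":0,"yaw":0},{"x":3.1,"y":3.75,"z":0,"yaw":0},{"x":3.1,"y":3.75,"z":0,"yaw":0},{"x":3.1,"y":3.75,"z":0,"yaw":0}]' 60 20
python3 -c "
from h import *
st([-.142,-.147,.2])"
```

```text
time: 0.9
tcp_pos: [0.3492, 0.2812, 0.206]
orientation: [0.988, -0.152, -0.0, -0.0]
force: [0.8, -0.3, -0.1]
grip_width: 0.0516
grip_force: 0.0
t 0.9 tcp [0.3492 0.2812 0.206 ] local mm [-468.5  248.4] yaw tooly vs trayx -90.67 zaxis [ 0.  0. -1.]
j [ 1.12  -0.025 -0.461 -0.    -1.135  0.147] F [ 0.8 -0.3 -0.1] grip 51.6 0.0
tool cm [33.11 39.15  0.59]
```

```bash
python3 -m jog '[{"x":3.1,"y":3.75,"z":0,"yaw":0},{"x":3.1,"y":3.75,"z":0,"yaw":0},{"x":3.1,"y":3.75,"z":0,"yaw":0},{"x":3.1,"y":3.75,"z":0,"yaw":0},{"x":3.1,"y":3.75,"z":0,"yaw":0},{"x":3.1,"y":3.75,"z":0,"yaw":0},{"x":3.1,"y":3.75,"z":0,"yaw":0},{"x":3.1,"y":3.75,"z":0,"yaw":0}]' 60 20 >/dev/null
python3 -m jog '[{"x":0,"y":0,"z":0,"yaw":8.5},{"x":0,"y":0,"z":0,"yaw":8.5},{"x":0,"y":0,"z":0,"yaw":8.5},{"x":0,"y":0,"z":0,"yaw":8.5},{"x":0,"y":0,"z":0,"yaw":8.5},{"x":0,"y":0,"z":0,"yaw":8.5},{"x":0,"y":0,"z":0,"yaw":8.5},{"x":0,"y":0,"z":0,"yaw":8.5}]' >/dev/null
python3 -m jog '[{"x":0,"y":0,"z":0,"yaw":8.5},{"x":0,"y":0,"z":0,"yaw":8.5},{"x":0,"y":0,"z":0,"yaw":4.3}]' >/dev/null
python3 -c "
from h import *
st([-.142,-.147,.2])"
```

```text
t 2.8 tcp [ 0.4953 -0.0773  0.2057] local mm [-225.2  -52.8] yaw tooly vs trayx 179.67 zaxis [-0.001  0.    -1.   ]
j [ 0.238  0.071 -0.362 -0.    -1.138 -0.536] F [ 0.7  0.2 -0.1] grip 51.0 0.0
tool cm [ 9.37 -8.38  0.56]
```

```bash
python3 -m jog '[{"x":2.35,"y":-2.1,"z":0,"yaw":0.3},{"x":2.35,"y":-2.1,"z":0,"yaw":0},{"x":2.35,"y":-2.1,"z":0,"yaw":0},{"x":2.35,"y":-2.1,"z":0,"yaw":0},{"x":0,"y":0,"z":2.5,"yaw":0},{"x":0,"y":0,"z":2.5,"yaw":0},{"x":0,"y":0,"z":2.5,"yaw":0},{"x":0,"y":0,"z":0,"yaw":0}]' >/dev/null
python3 - <<'E'
from h import *
st([-.142,-.147,.091])
im,d=camera('side'); cv2.imwrite('pics/s1.png',cv2.resize(im[178:298,225:365,::-1],None,fx=5,fy=5,interpolation=cv2.INTER_CUBIC))
E
```

```text
t 3.6 tcp [ 0.5458 -0.1915  0.1273] local mm [-144.  -147.6] yaw tooly vs trayx 179.64 zaxis [-0.007  0.001 -1.   ]
j [-0.000e+00  2.690e-01 -3.070e-01 -1.000e-03 -1.001e+00 -2.980e-01] F [-0.8 -0.6 -0.6] grip 51.3 0.0
tool cm [-0.07 -0.22  3.63]
```

View pics/s1.png

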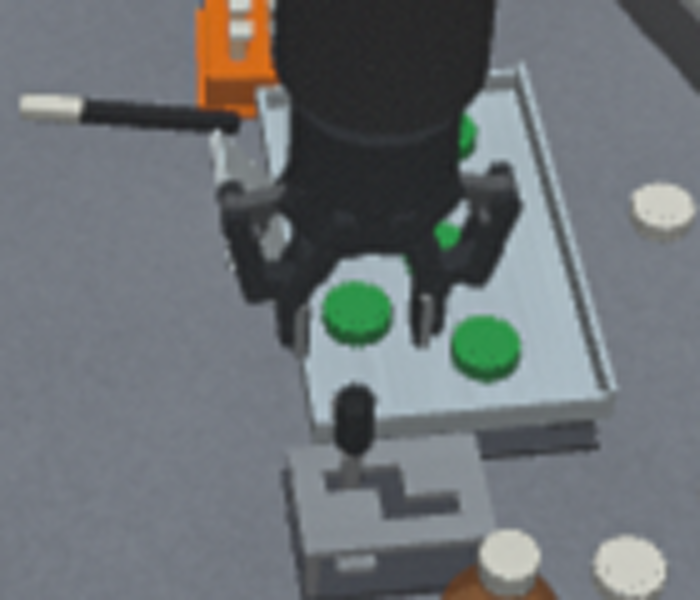

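```bash
python3 - <<'E'
from h import *
c,n=np.cos(th),np.sin(th)
S=lambda u,v,z:atz('side',(u+.5)/5-.5+225,(v+.5)/5-.5+178,z)
for z in (.116,.125):
  q=S(360,343,z); print(q,np.array([[c,n],[-n,c]])@(q[:2]-P))
q=S(356,393,.113); print(q)
st([-.142,-.147,.091])
E
```

```text
[ 0.56093802 -0.16458393  0.116     ] [-0.13722477 -0.11744341]
[ 0.55736174 -0.17119598  0.125     ] [-0.13874245 -0.12480584]
[ 0.546621   -0.19041166  0.113     ]
t 3.65 tcp [ 0.5472 -0.1918  0.1296] local mm [-142.5 -147.4] yaw tooly vs trayx 179.69 zaxis [-0.004  0.    -1.   ]
j [-0.     0.267 -0.304 -0.    -1.003 -0.298] F [0.4 0.4 0.6] grip 51.1 0.0
tool cm [-0.05 -0.06  3.86]
```

```bash
python3 - <<'E'
from h import *
c,n=np.cos(th),np.sin(th)
im,d=camera('side')
for (u,v) in [(297,335),(300,320),(295,345),(424,335),(428,320),(423,342),(355,400),(355,420),(460,190),(385,100)]:
    U,V=u/5+225,v/5+178; D=d[int(round(V)),int(round(U))]; q=w('side',U,V,D); print((u,v),q.round(4),(np.array([[c,n],[-n,c]])@(q[:2]-P)).round(4))
st()
E
```

```text
(297, 335) [ 0.5145 -0.1898  0.1701] [-0.1744 -0.1549]
(300, 320) [ 0.5144 -0.1926  0.1842] [-0.1737 -0.1577]
(295, 345) [ 0.5135 -0.1902  0.1638] [-0.1753 -0.1557]
(424, 335) [ 0.5691 -0.2142  0.1714] [-0.1151 -0.1626]
(428, 320) [ 0.5729 -0.2101  0.1761] [-0.1126 -0.1576]
(423, 342) [ 0.5709 -0.211   0.1619] [-0.1144 -0.159 ]
(355, 400) [ 0.5438 -0.1973  0.1153] [-0.1442 -0.1537]
(355, 420) [ 0.5434 -0.1995  0.1023] [-0.144  -0.1559]
(460, 190) [ 0.5811 -0.2129  0.2646] [-0.104  -0.1579]
(385, 100) [ 0.5277 -0.2351  0.3615] [-0.1487 -0.1946]
t 3.7 tcp [ 0.5484 -0.1919  0.1312] local mm [-141.3 -147.2] yaw tooly vs trayx 179.71 zaxis [-0.001 -0.    -1.   ]
j [ 0.     0.266 -0.302  0.    -1.003 -0.298] F [-0.2  0.5  0.7] grip 51.3 0.0
```

```bash
python3 -m jog '[{"x":0,"y":0,"z":1.3,"yaw":0},{"x":0,"y":0,"z":1.4,"yaw":0},{"x":0,"y":0,"z":1.3,"yaw":0},{"x":0,"y":0,"z":0,"yaw":0}]' >/dev/null
python3 - <<'E'
from h import *
st([-.142,-.147,.091])
im,d=camera('side'); cv2.imwrite('pics/s2.png',cv2.resize(im[188:308,225:365,::-1],None,fx=5,fy=5,interpolation=cv2.INTER_CUBIC))
E
```

```text
t 4.1 tcp [ 0.5476 -0.1916  0.0896] local mm [-142.2 -147.1] yaw tooly vs trayx 179.69 zaxis [-0.002  0.    -1.   ]
j [ 0.     0.307 -0.352 -0.    -0.914 -0.298] F [0.1 0.3 0.1] grip 51.3 0.0
tool cm [-0.01 -0.02 -0.14]
```

View pics/s2.png

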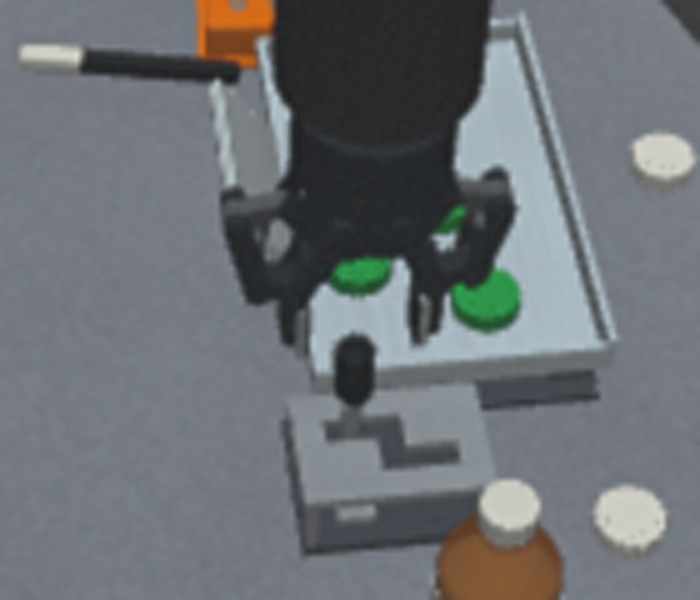

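```bash
python3 - <<'E'
from h import *
im,d=camera('side')
c,n=np.cos(th),np.sin(th)
for u in (284,285,309,310):
  for V in range(246,262):
    q=w('side',u,V,d[V,u]); l=np.array([[c,n],[-n,c]])@(q[:2]-P); print(u,V,(l*1e3).round(),round(q[2]*1000), im[V,u])
E
```

```text
284 246 [-176. -160.] 172 [40 42 44]
284 247 [-176. -159.] 167 [45 46 48]
284 248 [-176. -160.] 166 [41 44 46]
284 249 [-176. -160.] 161 [47 50 53]
284 250 [-293. -875.] 1042 [61 63 65]
284 251 [-175. -155.] 148 [61 63 65]
284 252 [-175. -157.] 146 [62 64 66]
284 253 [-175. -155.] 141 [63 65 68]
284 254 [-175. -155.] 137 [60 64 65]
284 255 [-175. -157.] 135 [67 70 71]
284 256 [-174. -154.] 128 [71 73 75]
284 257 [-174. -155.] 126 [83 87 88]
284 258 [-175. -159.] 126 [ 95  99 102]
284 259 [-159.  -64.] 0 [115 120 127]
284 260 [-160.  -69.] 2 [118 124 132]
284 261 [-160.  -69.] -2 [118 123 131]
285 246 [-174. -161.] 174 [37 40 42]
285 247 [-173. -158.] 167 [35 38 41]
285 248 [-173. -159.] 164 [48 50 51]
285 249 [-174. -161.] 163 [88 90 92]
285 250 [-173. -157.] 154 [89 93 95]
285 251 [-173. -158.] 151 [87 91 91]
285 252 [-173. -160.] 150 [87 91 91]
285 253 [-172. -156.] 141 [87 90 91]
285 254 [-173. -160.] 142 [87 90 92]
285 255 [-173. -160.] 139 [88 91 92]
285 256 [-172. -156.] 130 [86 89 90]
285 257 [-172. -158.] 129 [85 88 89]
285 258 [-172. -157.] 123 [89 93 95]
285 259 [-156.  -64
[... 616 characters left out ...]
182 190]
309 260 [-104. -123.] 63 [151 165 172]
309 261 [-103. -122.] 57 [111 118 120]
310 246 [-113. -159.] 163 [54 57 58]
310 247 [-113. -157.] 157 [115 118 121]
310 248 [-113. -159.] 156 [ 97 100 102]
310 249 [-113. -162.] 155 [89 91 93]
310 250 [-112. -159.] 148 [90 93 94]
310 251 [-112. -159.] 145 [88 92 92]
310 252 [-112. -159.] 141 [88 91 93]
310 253 [-111. -158.] 135 [89 91 92]
310 254 [-112. -161.] 136 [90 93 95]
310 255 [-111. -157.] 127 [101 107 110]
310 256 [-111. -158.] 123 [130 139 144]
310 257 [ -96. -103.] 49 [162 178 185]
310 258 [ -97. -105.] 48 [166 182 190]
310 259 [-101. -121.] 64 [168 184 192]
310 260 [-101. -122.] 61 [151 165 170]
310 261 [-101. -125.] 61 [111 118 120]
```

```bash
python3 -m jog '[{"x":0,"y":0,"z":0,"yaw":0},{"x":0,"y":0,"z":0,"yaw":0},{"x":0,"y":0,"z":0,"yaw":0},{"x":0,"y":0,"z":0,"yaw":0},{"x":0,"y":0,"z":0,"yaw":0}]' 22 20
python3 - <<'E'
from h import *
st()
im,d=camera('side')
c,n=np.cos(th),np.sin(th)
cv2.imwrite('pics/s3.png',cv2.resize(im[188:308,225:365,::-1],None,fx=5,fy=5,interpolation=cv2.INTER_CUBIC))
E
```

```text
time: 4.7
tcp_pos: [0.5486, -0.1918, 0.0912]
orientation: [-0.594, 0.804, -0.0, 0.0]
force: [0.4, -0.4, -0.9]
grip_width: 0.019
grip_force: 0.0
t 4.7 tcp [ 0.5486 -0.1918  0.0912] local mm [-141.2 -147. ] yaw tooly vs trayx 179.7 zaxis [ 0. -0. -1.]
j [ 0.     0.306 -0.35   0.    -0.915 -0.298] F [ 0.4 -0.4 -0.9] grip 19.0 0.0
```

View pics/s3.png

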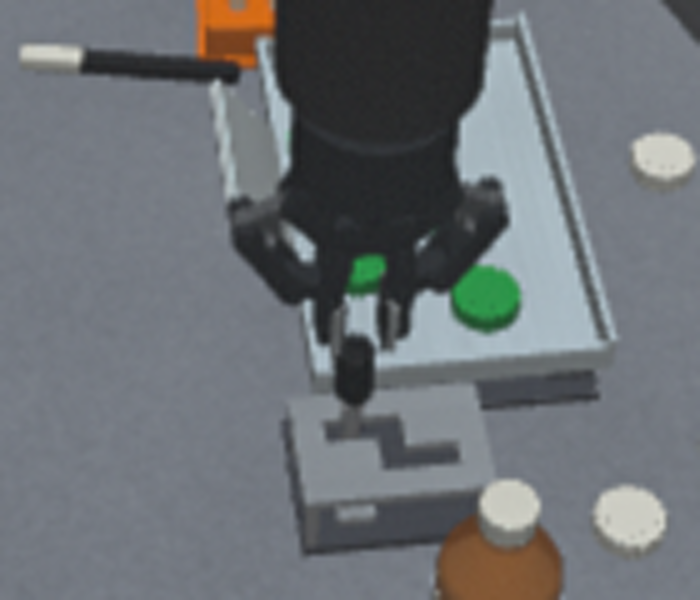

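Fingers at (333,335) and (397,335) closed just above the knob top (355,345), so the real fingertips stand about 30 mm higher than the reported TCP implies. I'll reopen, measure the tip height, then go lower.

```bash
python3 - <<'E'
from h import *
im,d=camera('side'); c,n=np.cos(th),np.sin(th)
for u in (290,291,292,293,302,303,304):
  for V in range(252,260):
    q=w('side',u,V,d[V,u]); l=np.array([[c,n],[-n,c]])@(q[:2]-P)
    if q[2]>.1: print(u,V,(l*1e3).round(),round(q[2]*1000))
E
python3 -m jog '[{"x":0,"y":0,"z":0,"yaw":0},{"x":0,"y":0,"z":0,"yaw":0},{"x":0,"y":0.2,"z":0,"yaw":0},{"x":0,"y":0.0,"z":1.0,"yaw":0.3},{"x":0,"y":0,"z":1.0,"yaw":0},{"x":0,"y":0,"z":0.5,"yaw":0},{"x":0,"y":0,"z":0,"yaw":0}]' 55 20
```

```text
290 252 [-160. -155.] 142
290 253 [-160. -155.] 139
290 254 [-160. -153.] 132
290 255 [-160. -156.] 132
290 256 [-159. -153.] 124
291 252 [-158. -157.] 144
291 253 [-158. -158.] 142
291 254 [-158. -158.] 138
291 255 [-158. -157.] 133
291 256 [-158. -157.] 129
291 257 [-158. -159.] 127
291 258 [-157. -157.] 121
292 252 [-156. -161.] 149
292 253 [-156. -158.] 142
292 254 [-156. -158.] 138
292 255 [-155. -157.] 133
292 256 [-155. -158.] 129
292 257 [-155. -158.] 126
292 258 [-155. -158.] 123
292 259 [-153. -151.] 109
293 252 [-153. -158.] 145
293 253 [-154. -161.] 145
293 254 [-153. -159.] 139
293 255 [-153. -159.] 135
293 256 [-153. -158.] 129
293 257 [-152. -157.] 124
293 258 [-152. -158.] 122
293 259 [-152. -155.] 115
302 252 [-132. -159.] 143
302 253 [-131. -157.] 137
302 254 [-131. -159.] 135
302 255 [-131. -160.] 133
302 256 [-131. -159.] 128
302 257 [-131. -162.] 127
303 252 [-129. -159.] 143
303 253 [-129. -158.] 138
303 254 [-129. -159.] 135
303 255 [-129. -159.] 131
303 256 [-128. -159.] 127
303 257 [-128. -160.] 125
304 252 [-127. -159.] 142
304 253 [-127. -161.] 141
304 254 [-126. -158.] 134
304 255 [-126. -156.] 128
time: 5.5
tcp_pos: [0.5457, -0.1911, 0.0645]
orientation: [-0.592, 0.806, 0.001, -0.001]
force: [-0.8, -0.4, 0.9]
grip_width: 0.0472
grip_force: 0.0
```

```bash
python3 -m jog '[{"x":0,"y":0,"z":0.9,"yaw":0},{"x":0,"y":0,"z":0,"yaw":0}]' 55 20
python3 -m jog '[{"x":0,"y":0,"z":0,"yaw":0},{"x":0,"y":0,"z":0,"yaw":0},{"x":0,"y":0,"z":0,"yaw":0},{"x":0,"y":0,"z":0,"yaw":0},{"x":0,"y":0,"z":0,"yaw":0}]' 10 25
python3 -c "
from h import *
st()"
```

```text
time: 5.7
tcp_pos: [0.546, -0.1911, 0.0558]
orientation: [-0.592, 0.806, 0.001, -0.001]
force: [0.4, -0.4, -0.5]
grip_width: 0.0467
grip_force: 0.0
time: 6.2
tcp_pos: [0.5468, -0.1912, 0.0573]
orientation: [-0.592, 0.806, -0.0, 0.0]
force: [-0.8, 0.6, 1.4]
grip_width: 0.0194
grip_force: 25.4
t 6.2 tcp [ 0.5468 -0.1912  0.0573] local mm [-143.1 -147. ] yaw tooly vs trayx 179.4 zaxis [ 0.001 -0.    -1.   ]
j [ 0.001  0.341 -0.39   0.    -0.838 -0.304] F [-0.8  0.6  1.4] grip 19.4 25.4
```

```bash
python3 -m jog '[{"x":0,"y":-0.5,"z":0,"yaw":0},{"x":0,"y":-0.5,"z":0,"yaw":0},{"x":0,"y":-0.5,"z":0,"yaw":0},{"x":0,"y":0,"z":0,"yaw":0}]'; for i in 1 2 ; do python3 -m jog '[{"x":0,"y":-0.25,"z":0,"yaw":0},{"x":0,"y":0,"z":0,"yaw":0}]' | grep -E 'force|tcp'; python3 -c "
from h import *
st()"; done
```

```text
time: 6.6
tcp_pos: [0.5623, -0.196, 0.0572]
orientation: [-0.592, 0.806, -0.001, 0.0]
force: [1.4, 0.2, 3.2]
grip_width: 0.0195
grip_force: 25.7
tcp_pos: [0.5639, -0.1965, 0.0572]
force: [1.0, 0.2, 3.3]
grip_force: 25.8
t 6.8 tcp [ 0.5639 -0.1965  0.0572] local mm [-125.1 -147.1] yaw tooly vs trayx 179.41 zaxis [ 0.001 -0.    -1.   ]
j [-0.008  0.367 -0.35   0.    -0.853 -0.295] F [1.  0.2 3.3] grip 18.9 25.8
tcp_pos: [0.5661, -0.1972, 0.0572]
force: [-0.1, 0.8, 4.3]
grip_force: 25.9
t 7.0 tcp [ 0.5661 -0.1972  0.0572] local mm [-122.8 -147.2] yaw tooly vs trayx 179.41 zaxis [ 0.001 -0.    -1.   ]
j [-0.009  0.37  -0.345  0.    -0.855 -0.294] F [-0.1  0.8  4.3] grip 19.2 25.9
```

Moved 20 mm freely; continue in small steps until it stops.

```bash
for i in 1 2 3; do python3 -m jog '[{"x":0,"y":-0.2,"z":0,"yaw":0},{"x":0,"y":0,"z":0,"yaw":0}]' >/dev/null; python3 -c "
from h import *
st()"; done
```

```text
t 7.2 tcp [ 0.5675 -0.1977  0.0572] local mm [-121.4 -147.3] yaw tooly vs trayx 179.4 zaxis [-0.  0. -1.]
j [-0.01   0.373 -0.341 -0.    -0.858 -0.293] F [-1.7  2.3  6. ] grip 19.3 26.1
t 7.4 tcp [ 0.5678 -0.198   0.0571] local mm [-121.  -147.4] yaw tooly vs trayx 179.38 zaxis [-0.003  0.001 -1.   ]
j [-0.011  0.375 -0.337 -0.001 -0.862 -0.292] F [-5.8  4.9 10.5] grip 18.7 26.6
t 7.6 tcp [ 0.5681 -0.1982  0.0571] local mm [-120.7 -147.6] yaw tooly vs trayx 179.37 zaxis [-0.006  0.001 -1.   ]
j [-0.012  0.377 -0.333 -0.002 -0.866 -0.291] F [-11.5   6.9  15.8] grip 19.3 27.2
```

```bash
python3 -m jog '[{"x":0,"y":0.5,"z":0,"yaw":0},{"x":0,"y":0,"z":0,"yaw":0},{"x":0.5,"y":0,"z":0,"yaw":0},{"x":0.5,"y":0,"z":0,"yaw":0},{"x":0.4,"y":0,"z":0,"yaw":0},{"x":0,"y":0,"z":0,"yaw":0}]' >/dev/null;python3 -c "
from h import *
st()"; for i in 1 2 3; do python3 -m jog '[{"x":0.25,"y":0,"z":0,"yaw":0},{"x":0,"y":0,"z":0,"yaw":0}]' >/dev/null; python3 -c "
from h import *
st()"; done
```

```text
t 8.2 tcp [ 0.5626 -0.2116  0.0572] local mm [-122.  -161.9] yaw tooly vs trayx 179.38 zaxis [ 0. -0. -1.]
j [-0.035  0.373 -0.341  0.    -0.857 -0.269] F [-0.8 -0.4  6. ] grip 19.4 26.0
t 8.4 tcp [ 0.562  -0.2138  0.0572] local mm [-122.  -164.3] yaw tooly vs trayx 179.38 zaxis [ 0. -0. -1.]
j [-0.039  0.373 -0.341  0.    -0.857 -0.265] F [-0.8  0.9  6.9] grip 19.2 26.0
t 8.6 tcp [ 0.5613 -0.2161  0.0571] local mm [-122.  -166.7] yaw tooly vs trayx 179.39 zaxis [ 0. -0. -1.]
j [-0.043  0.373 -0.34   0.    -0.857 -0.26 ] F [-0.1  1.2  5.3] grip 19.1 26.0
t 8.8 tcp [ 0.561  -0.2175  0.057 ] local mm [-121.8 -168.1] yaw tooly vs trayx 179.38 zaxis [ 0.001  0.001 -1.   ]
j [-0.046  0.373 -0.339 -0.001 -0.857 -0.256] F [1.2 6.9 5.5] grip 18.9 25.9
```

```bash
python3 -m jog '[{"x":-0.2,"y":0,"z":0,"yaw":0},{"x":0,"y":-0.6,"z":0,"yaw":0},{"x":0,"y":-0.6,"z":0,"yaw":0},{"x":0,"y":-0.6,"z":0,"yaw":0},{"x":0,"y":-0.4,"z":0,"yaw":0},{"x":0,"y":0,"z":0,"yaw":0}]' >/dev/null;python3 -c "
from h import *
st()"; for i in 1 2 3; do python3 -m jog '[{"x":0,"y":-0.25,"z":0,"yaw":0},{"x":0,"y":0,"z":0,"yaw":0}]' >/dev/null; python3 -c "
from h import *
st()"; done
```

```text
t 9.4 tcp [ 0.5828 -0.2232  0.0572] local mm [ -99.4 -167.3] yaw tooly vs trayx 179.4 zaxis [ 0.001 -0.    -1.   ]
j [-0.053  0.404 -0.288  0.    -0.877 -0.25 ] F [1.9 0.8 5. ] grip 19.1 25.9
t 9.6 tcp [ 0.5846 -0.2238  0.0571] local mm [ -97.5 -167.3] yaw tooly vs trayx 179.4 zaxis [ 0. -0. -1.]
j [-0.054  0.408 -0.283  0.    -0.88  -0.249] F [-0.7  1.2  5.6] grip 19.3 26.0
t 9.8 tcp [ 0.5851 -0.2243  0.057 ] local mm [ -96.9 -167.6] yaw tooly vs trayx 179.38 zaxis [-0.003  0.    -1.   ]
j [-0.055  0.41  -0.279 -0.    -0.885 -0.248] F [-5.9  4.3 10.4] grip 19.0 26.7
t 10.0 tcp [ 0.5857 -0.2247  0.0569] local mm [ -96.2 -167.9] yaw tooly vs trayx 179.36 zaxis [-0.006  0.001 -1.   ]
j [-0.056  0.413 -0.274 -0.001 -0.89  -0.247] F [-10.8   6.1  15.8] grip 19.0 27.5
```

```bash
python3 -m jog '[{"x":-0.1,"y":0.4,"z":0,"yaw":0},{"x":0,"y":0,"z":0,"yaw":0},{"x":0,"y":0,"z":0,"yaw":0}]' >/dev/null;python3 -c "
from h import *
st()"
python3 -m jog '[{"x":0,"y":0,"z":0,"yaw":0},{"x":0,"y":0,"z":0,"yaw":0},{"x":0,"y":0,"z":-1,"yaw":-0.6},{"x":0,"y":0,"z":-3,"yaw":0},{"x":0,"y":0,"z":-3,"yaw":0},{"x":0,"y":0,"z":-3,"yaw":0},{"x":0,"y":0,"z":0,"yaw":0}]' 60
python3 - <<'E'
from h import *
st([-.184,0,.14])
c,n=np.cos(th),np.sin(th)
im,d=camera('side')
cv2.imwrite('pics/s4.png',cv2.resize(im[168:308,215:375,::-1],None,fx=4,fy=4,interpolation=cv2.INTER_CUBIC))
E
```

```text
t 10.3 tcp [ 0.5849 -0.2233  0.0571] local mm [ -97.4 -166.7] yaw tooly vs trayx 179.4 zaxis [-0.001 -0.    -1.   ]
j [-0.053  0.408 -0.282  0.    -0.881 -0.25 ] F [-2.  -0.1  7.3] grip 18.8 26.2
time: 11.0
tcp_pos: [0.5882, -0.2235, 0.1625]
orientation: [-0.597, 0.802, -0.003, 0.003]
force: [0.9, 0.4, 0.6]
grip_width: 0.0514
grip_force: 0.0
t 11.0 tcp [ 0.5882 -0.2235  0.1625] local mm [ -94.1 -166. ] yaw tooly vs trayx 180.07 zaxis [ 0.008 -0.002 -1.   ]
j [-0.052  0.309 -0.163  0.002 -1.09  -0.24 ] F [0.9 0.4 0.6] grip 51.4 0.0
tool cm [-16.61   8.98   2.19]
```

View pics/s4.png

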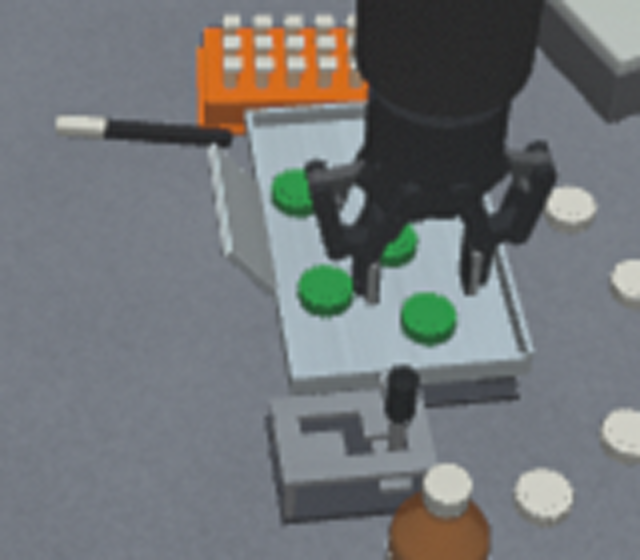

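The lever now stands at the far end of its slot (400,435), with the tongue clear of the tray. Next is the tab.

```bash
python3 -m jog '[{"x":-4.15,"y":2.25,"z":0,"yaw":0},{"x":-4.15,"y":2.25,"z":0,"yaw":0},{"x":-4.15,"y":2.25,"z":0,"yaw":0},{"x":-4.15,"y":2.25,"z":0,"yaw":0},{"x":0,"y":0,"z":0,"yaw":0},{"x":0,"y":0,"z":3,"yaw":0},{"x":0,"y":0,"z":0,"yaw":0}]' 90 20 >/dev/null;python3 - <<'E'
from h import *
st([-.184,0,.059])
c,n=np.cos(th),np.sin(th)
im,d=camera('side')
cv2.imwrite('pics/s5.png',cv2.resize(im[148:288,195:355,::-1],None,fx=4,fy=4,interpolation=cv2.INTER_CUBIC))
E
```

```text
t 11.75 tcp [ 0.5443 -0.0378  0.1236] local mm [-189.7   -0.8] yaw tooly vs trayx 180.01 zaxis [-0.006 -0.001 -1.   ]
j [ 0.289  0.221 -0.383 -0.002 -0.973 -0.58 ] F [-1.  -0.9  0.2] grip 77.0 0.0
tool cm [-0.1  -0.61  6.46]
```

View pics/s5.png

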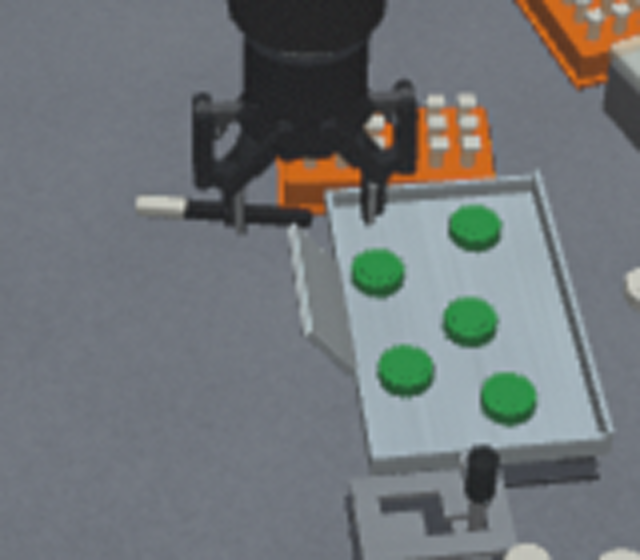

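Fingers at (240,225) and (373,215) are centred to straddle the tab (300,280) once lowered.

```bash
python3 -m jog '[{"x":0,"y":-0.4,"z":1.6,"yaw":0},{"x":0,"y":0,"z":1.6,"yaw":0},{"x":0,"y":0,"z":1.6,"yaw":0},{"x":0,"y":0,"z":1.6,"yaw":0},{"x":0,"y":0,"z":0,"yaw":0}]' 60 20 >/dev/null
python3 -c "
from h import *
st([-.184,0,.059])"
python3 -m jog '[{"x":0,"y":0,"z":0,"yaw":0},{"x":0,"y":0,"z":0,"yaw":0},{"x":0,"y":0,"z":0,"yaw":0},{"x":0,"y":0,"z":0,"yaw":0},{"x":0,"y":0,"z":0,"yaw":0},{"x":0,"y":0,"z":0,"yaw":0}]' 5 20
python3 -c "
from h import *
st([-.184,0,.059])"
```

```text
t 12.3 tcp [ 0.5499 -0.04    0.0618] local mm [-183.7   -1.3] yaw tooly vs trayx 179.93 zaxis [-0.003 -0.001 -1.   ]
j [ 0.283  0.298 -0.444 -0.    -0.832 -0.576] F [-0.9  0.2 -0.2] grip 51.0 0.0
tool cm [-0.13  0.03  0.28]
time: 12.9
tcp_pos: [0.5478, -0.039, 0.0634]
orientation: [-0.596, 0.803, 0.002, -0.002]
force: [-11.9, 4.1, 6.4]
grip_width: 0.0172
grip_force: 19.1
t 12.9 tcp [ 0.5478 -0.039   0.0634] local mm [-186.   -1.] yaw tooly vs trayx 179.95 zaxis [-0.005  0.    -1.   ]
j [ 0.285  0.294 -0.445 -0.002 -0.836 -0.577] F [-11.9   4.1   6.4] grip 17.2 19.1
tool cm [-0.1  -0.2   0.44]
```

```bash
python3 -m jog '[{"x":0,"y":0.2,"z":0,"yaw":0},{"x":0,"y":-0.16,"z":-0.46,"yaw":0},{"x":0,"y":-0.16,"z":-0.46,"yaw":0},{"x":0,"y":-0.16,"z":-0.46,"yaw":0},{"x":0,"y":-0.16,"z":-0.46,"yaw":0},{"x":0,"y":0,"z":0,"yaw":0}]' 5 25 >/dev/null
python3 - <<'E'
from h import *
st()
im,d=camera('side')
c,n=np.cos(th),np.sin(th)
E
```

```text
t 13.5 tcp [ 0.5529 -0.0405  0.0821] local mm [-180.7   -0.9] yaw tooly vs trayx 179.95 zaxis [-0.004  0.    -1.   ]
j [ 0.279  0.279 -0.415 -0.001 -0.881 -0.572] F [-10.2   1.4   1.8] grip 14.4 23.9
```

```bash
python3 -m jog '[{"x":0,"y":-0.2,"z":-0.44,"yaw":0},{"x":0,"y":-0.2,"z":-0.44,"yaw":0},{"x":0,"y":-0.2,"z":-0.44,"yaw":0},{"x":0,"y":-0.2,"z":-0.44,"yaw":0},{"x":0,"y":-0.33,"z":-0.56,"yaw":0},{"x":0,"y":-0.33,"z":-0.56,"yaw":0},{"x":0,"y":-0.32,"z":-0.56,"yaw":0},{"x":0,"y":0,"z":0,"yaw":0}]' >/dev/null
python3 -c "
from h import *
st()"
python3 -m jog '[{"x":0,"y":-0.38,"z":-0.52,"yaw":0},{"x":0,"y":-0.38,"z":-0.52,"yaw":0},{"x":0,"y":-0.38,"z":-0.52,"yaw":0},{"x":0,"y":0,"z":0,"yaw":0},{"x":0,"y":0,"z":0,"yaw":0}]' >/dev/null
python3 - <<'E'
from h import *
st()
im,d=camera('top')
cv2.imwrite('pics/t6.png',cv2.resize(im[140:250,252:392,::-1],None,fx=5,fy=5,interpolation=cv2.INTER_CUBIC))
E
```

```text
t 14.35 tcp [ 0.5689 -0.0453  0.1168] local mm [-164.   -1.] yaw tooly vs trayx 179.96 zaxis [-0.006  0.    -1.   ]
j [ 0.262  0.267 -0.337 -0.002 -0.972 -0.554] F [-16.    5.1   7.5] grip 10.6 24.2
t 14.85 tcp [ 0.5794 -0.0485  0.1326] local mm [-153.   -1.] yaw tooly vs trayx 179.96 zaxis [-0.006  0.001 -1.   ]
j [ 0.251  0.268 -0.294 -0.002 -1.014 -0.543] F [-18.4   6.9  13.2] grip 9.4 25.4
```

View pics/t6.png

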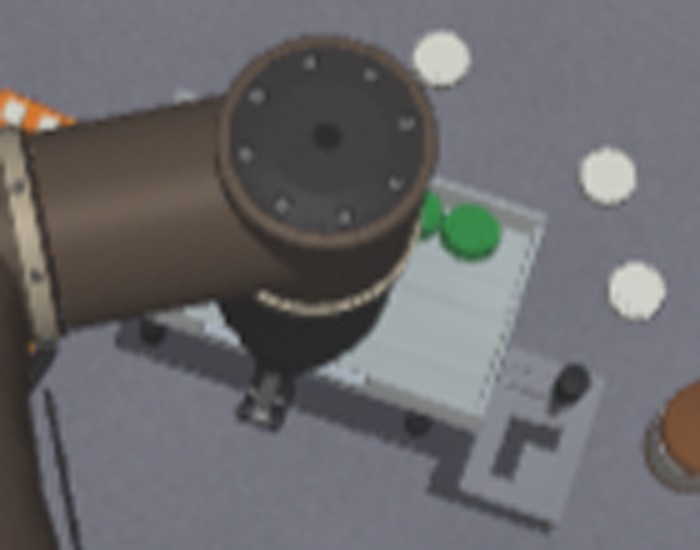

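```bash
cat > caps.py <<'E'
from h import *
c,n=np.cos(th),np.sin(th)
def cloud(name):
    im,d=camera(name); p=camera_params(name); f=210/np.tan(np.radians(p['vfov'])/2)
    V,U=np.mgrid[:420,:560]; X=np.stack([(U-p['cx'])/f*d,(V-p['cy'])/f*d,d],-1)@np.array(p['pose'])[:3,:3].T+np.array(p['pose'])[:3,3]
    L=np.stack([c*(X[...,0]-P[0])+n*(X[...,1]-P[1]),-n*(X[...,0]-P[0])+c*(X[...,1]-P[1]),X[...,2]-.043],-1)
    L[d==0]=9; return im,L
for name in ('side','top'):
    im,L=cloud(name); r,g,b=[im[...,i].astype(int) for i in range(3)]
    green=(g>r+40)&(g>b+25)&(np.abs(L[...,1])<.2)&(L[...,0]>-.25)&(L[...,0]<.08)
    fl=(np.minimum(np.minimum(r,g),b)>120)&(np.abs(L[...,1])<.115)&(L[...,0]>-.14)&(L[...,0]<-.01)&(L[...,2]>-.03)&(L[...,2]<.2)
    q=L[fl]; 
    if len(q)<30: print(name,'no floor'); continue
    A=np.c_[q[:,0],np.ones(len(q))]; k=np.ones(len(q),bool)
    for _ in range(8):
        s=np.linalg.lstsq(A[k],q[k,2],rcond=None)[0]; k=np.abs(A@s-q[:,2])<.006
    t=-np.arctan(s[0]); print(name,'tilt',round(t,3),'floor n',k.sum(),'offset',s[1].round(4))
    cnt,lab,stt,cen=cv2.connectedComponentsWithStats(green.astype(np.uint8))
    for i in range(1,cnt):
        m=lab==i
        if m.sum()<8: continue
        q=L[m]; x=q[:,0]*np.cos(t)-q[:,2]*np.sin(t)+.004; z=q[:,0]*np.sin(t)+q[:,2]*np.cos(t)-.004
        top=z>.009
        if top.sum()<5: top=z>-1
        pr=lambda a:(np.percentile(a,[3,50,97])*1000).round(0)
        print('  blob',m.sum(),cen[i].round(),'x',pr(x[top]),'y',pr(q[top,1]),'z',pr(z))
E
python3 caps.py
```

```text
side tilt 0.392 floor n 1908 offset 0.0046
  blob 575 [332. 224.] x [-39. -23.  -6.] y [-97. -14.  90.] z [ 4. 14. 18.]
top tilt 0.385 floor n 650 offset 0.0067
  blob 127 [344. 185.] x [-39. -22.  -4.] y [-95. -76. -49.] z [ 8. 16. 22.]
```

```bash
cat >> caps.py <<'E'
    if name=='side':
        q=L[green]; x=q[:,0]*np.cos(t)-q[:,2]*np.sin(t)+.004; z=q[:,0]*np.sin(t)+q[:,2]*np.cos(t)-.004
        for y in np.arange(-.11,.11,.006):
            k=(np.abs(q[:,1]-y)<.003)&(z>.009)
            if k.sum(): print('y',round(y*1000),'x',(x[k].min()*1000).round(),(x[k].max()*1000).round(),k.sum())
E
python3 caps.py
```

```text
side tilt 0.387 floor n 1905 offset 0.0051
  blob 579 [332. 224.] x [-39. -23.  -6.] y [-96. -14.  86.] z [ 5. 14. 18.]
y -98 x -41.0 -9.0 20
y -92 x -37.0 -10.0 19
y -86 x -41.0 -3.0 21
y -80 x -40.0 -6.0 21
y -74 x -37.0 -5.0 21
y -68 x -34.0 -13.0 9
y -62 x -35.0 -12.0 12
y -56 x -38.0 -9.0 16
y -50 x -40.0 -6.0 23
y -44 x -40.0 -2.0 20
y -38 x -36.0 -11.0 20
y -32 x -35.0 -7.0 10
y -26 x -32.0 -17.0 8
y -20 x -38.0 -8.0 17
y -14 x -43.0 -4.0 22
y -8 x -38.0 -1.0 17
y -2 x -37.0 -3.0 18
y 4 x -35.0 -11.0 12
y 10 x -34.0 -11.0 7
y 22 x -29.0 -12.0 10
y 28 x -38.0 -7.0 19
y 34 x -38.0 -8.0 17
y 40 x -39.0 -4.0 15
y 46 x -39.0 -7.0 19
y 52 x -30.0 -8.0 8
y 58 x -29.0 -16.0 5
y 64 x -34.0 -10.0 15
y 70 x -37.0 -10.0 16
y 76 x -41.0 -6.0 17
y 82 x -40.0 -3.0 17
y 88 x -37.0 -3.0 12
y 94 x -31.0 -12.0 12
top tilt 0.396 floor n 637 offset 0.0056
  blob 128 [344. 185.] x [-41. -22.  -4.] y [-95. -76. -49.] z [ 7. 16. 25.]
```

All five caps are in one row: centres at y ≈ -87, -47, -11, 37 and 79 mm, all with the same x range, at a tilt of 0.39 rad. Now I'll lower gently by the reverse path.

```bash
python3 -m jog '[{"x":0,"y":0.38,"z":0.52,"yaw":0},{"x":0,"y":0.38,"z":0.52,"yaw":0},{"x":0,"y":0.38,"z":0.52,"yaw":0},{"x":0,"y":0.33,"z":0.56,"yaw":0},{"x":0,"y":0.33,"z":0.56,"yaw":0},{"x":0,"y":0.32,"z":0.56,"yaw":0},{"x":0,"y":0,"z":0,"yaw":0}]' 5 20 >/dev/null
python3 -c "
from h import *
st()"
python3 -m jog '[{"x":0,"y":0.2,"z":0.44,"yaw":0},{"x":0,"y":0.2,"z":0.44,"yaw":0},{"x":0,"y":0.2,"z":0.44,"yaw":0},{"x":0,"y":0.2,"z":0.44,"yaw":0},{"x":0,"y":0,"z":0,"yaw":0},{"x":0,"y":0,"z":0,"yaw":0}]' >/dev/null
python3 -c "
from h import *
st()"; python3 caps.py | grep -v ' x'
```

```text
t 15.8 tcp [ 0.5585 -0.0423  0.0992] local mm [-174.8   -1. ] yaw tooly vs trayx 179.95 zaxis [-0.006  0.001 -1.   ]
j [ 0.272  0.269 -0.38  -0.003 -0.927 -0.564] F [-17.1   6.2  11.4] grip 9.8 72.9
t 16.4 tcp [ 0.5509 -0.04    0.0816] local mm [-182.8   -1. ] yaw tooly vs trayx 179.94 zaxis [-0.007  0.001 -1.   ]
j [ 0.28   0.278 -0.417 -0.003 -0.883 -0.572] F [-18.8   7.2  11.3] grip 9.5 91.7
side tilt 0.08 floor n 2098 offset 0.0051
top tilt 0.078 floor n 666 offset 0.0064
```

```bash
python3 -m jog '[{"x":0,"y":0.2,"z":0.23,"yaw":0},{"x":0,"y":0.1,"z":0.23,"yaw":0},{"x":0,"y":0,"z":0,"yaw":0}]' >/dev/null
python3 -c "
from h import *
st()"; python3 caps.py | grep -v ' x'
python3 -m jog '[{"x":0,"y":0.12,"z":0.23,"yaw":0},{"x":0,"y":0.12,"z":0.23,"yaw":0},{"x":0,"y":0,"z":0,"yaw":0}]' >/dev/null
python3 -c "
from h import *
st()"; python3 caps.py | grep -v ' x'
```

```text
t 16.8 tcp [ 0.5495 -0.0395  0.0774] local mm [-184.3   -0.9] yaw tooly vs trayx 179.97 zaxis [-0.004  0.    -1.   ]
j [ 0.283  0.279 -0.427 -0.002 -0.868 -0.575] F [-14.7   4.   10.2] grip 9.6 97.1
side tilt 0.055 floor n 2122 offset 0.0051
top tilt 0.063 floor n 664 offset 0.0056
t 17.2 tcp [ 0.5477 -0.0389  0.0728] local mm [-186.2   -0.9] yaw tooly vs trayx 179.96 zaxis [-0.003  0.    -1.   ]
j [ 0.285  0.281 -0.437 -0.001 -0.855 -0.578] F [-10.    3.2   6. ] grip 10.0 92.6
side tilt 0.03 floor n 2126 offset 0.005
top tilt 0.03 floor n 697 offset 0.006
```

```bash
for i in 1 2 3; do python3 -m jog '[{"x":0,"y":0.08,"z":0.2,"yaw":0},{"x":0,"y":0.05,"z":0.1,"yaw":0},{"x":0,"y":0,"z":0,"yaw":0}]' >/dev/null
python3 -c "
from h import *
st()"; python3 caps.py | grep -v ' x'; done
```

```text
t 17.6 tcp [ 0.5468 -0.0386  0.0699] local mm [-187.1   -0.9] yaw tooly vs trayx 179.97 zaxis [-0.003 -0.    -1.   ]
j [ 0.286  0.283 -0.443 -0.001 -0.847 -0.579] F [-10.4   2.    5.9] grip 9.6 96.7
side tilt 0.011 floor n 2133 offset 0.0053
top tilt 0.017 floor n 695 offset 0.0057
t 18.0 tcp [ 0.5463 -0.0384  0.0676] local mm [-187.7   -0.9] yaw tooly vs trayx 179.99 zaxis [-0.001 -0.    -1.   ]
j [ 0.288  0.284 -0.448 -0.    -0.84  -0.58 ] F [-10.2   0.8   9.1] grip 9.6 100.5
side tilt -0.001 floor n 2134 offset 0.0052
top tilt -0.008 floor n 709 offset 0.0066
t 18.4 tcp [ 0.5464 -0.0384  0.0673] local mm [-187.5   -0.8] yaw tooly vs trayx 180.06 zaxis [ 0.002 -0.001 -1.   ]
j [ 0.289  0.283 -0.452  0.002 -0.835 -0.582] F [-16.1  -0.9  29.4] grip 9.9 104.9
side tilt 0.002 floor n 2133 offset 0.0051
top tilt -0.01 floor n 725 offset 0.0072
```

```bash
python3 -m jog '[{"x":0,"y":0.05,"z":-0.1,"yaw":0},{"x":0,"y":0,"z":0,"yaw":0}]' 14 20 >/dev/null;  python3 -m jog '[{"x":0,"y":0,"z":0,"yaw":0},{"x":0,"y":0,"z":0,"yaw":0}]' 20 >/dev/null; python3 -m jog '[{"x":0,"y":0,"z":0,"yaw":0},{"x":0,"y":0,"z":0,"yaw":0},{"x":0,"y":0,"z":0,"yaw":0},{"x":0,"y":0,"z":0,"yaw":0},{"x":0,"y":0,"z":0,"yaw":0}]' 60 >/dev/null
python3 -c "
from h import *
st([-.185,0,.16])"; python3 caps.py | grep -v ' x'
```

```text
t 19.4 tcp [ 0.5458 -0.0374  0.064 ] local mm [-188.4   -0. ] yaw tooly vs trayx 180.0 zaxis [-0. -0. -1.]
j [ 0.29   0.287 -0.454 -0.    -0.83  -0.582] F [ 0.3 -0.1 -0.4] grip 51.2 0.0
tool cm [-0.   -0.34 -9.6 ]
side tilt -0.002 floor n 2092 offset 0.0054
top tilt -0.008 floor n 717 offset 0.0065
```

```bash
python3 -m jog '[{"x":0,"y":0,"z":-2,"yaw":0},{"x":0,"y":0,"z":-3,"yaw":0},{"x":0,"y":0,"z":-3,"yaw":0},{"x":0,"y":0,"z":-3,"yaw":0},{"x":0,"y":4,"z":0,"yaw":0},{"x":0,"y":4,"z":0,"yaw":0},{"x":0,"y":0,"z":0,"yaw":0},{"x":0,"y":0,"z":0,"yaw":0}]' >/dev/null
python3 -m jog '[{"x":0,"y":0,"z":0,"yaw":0},{"x":0,"y":0,"z":0,"yaw":0},{"x":0,"y":0,"z":0,"yaw":0}]' | grep time; python3 -c "
from h import *
st()"; python3 caps.py
python3 - <<'E'
from h import *
exec(open('caps.py').read().split('for name')[0])
im,L=cloud('side'); k=(im.max(2)<60)&(L[...,2]>.045)&(L[...,2]<.072)&(L[...,0]>-.17)&(L[...,0]<-.05)&(L[...,1]<-.125)&(L[...,1]>-.2)
print('knob',k.sum(),np.median(L[k],0).round(3))
E
```

```text
time: 20.6
t 20.6 tcp [ 0.4697 -0.0145  0.1738] local mm [-2.679e+02 -1.000e-01] yaw tooly vs trayx 179.96 zaxis [-0.001 -0.    -1.   ]
j [ 0.39   0.042 -0.471  0.    -1.059 -0.683] F [-0.3  0.2  0.2] grip 51.2 0.0
side tilt -0.002 floor n 2193 offset 0.0055
  blob 605 [330. 226.] x [-37. -21.  -5.] y [-95. -13.  90.] z [ 7. 15. 19.]
y -104 x -25.0 -19.0 2
y -98 x -33.0 -9.0 17
y -92 x -37.0 -6.0 27
y -86 x -39.0 -5.0 25
y -80 x -39.0 -3.0 25
y -74 x -34.0 -5.0 20
y -68 x -32.0 -11.0 13
y -62 x -34.0 -12.0 12
y -56 x -36.0 -10.0 19
y -50 x -38.0 -4.0 26
y -44 x -36.0 -4.0 22
y -38 x -38.0 -6.0 18
y -32 x -34.0 -4.0 17
y -26 x -25.0 -13.0 10
y -20 x -34.0 -9.0 15
y -14 x -39.0 -5.0 22
y -8 x -38.0 -4.0 22
y -2 x -39.0 -5.0 24
y 4 x -35.0 -10.0 15
y 10 x -26.0 -6.0 7
y 16 x -27.0 -22.0 2
y 22 x -32.0 -18.0 10
y 28 x -33.0 -5.0 21
y 34 x -38.0 -7.0 21
y 40 x -37.0 -3.0 17
y 46 x -37.0 -1.0 18
y 52 x -35.0 -3.0 15
y 58 x -25.0 -14.0 5
y 64 x -32.0 -9.0 16
y 70 x -35.0 -5.0 18
y 76 x -37.0 -4.0 20
y 82 x -38.0 -2.0 21
y 88 x -34.0 -4.0 12
y 94 x -29.0 -9.0 11
y 100 x -20.0 -20.0 1
top tilt 0.002 floor n 1427 offset 0.0059
  blob 207 [302. 174.] x [-36. -19.  -4.] y [30. 66. 97.] z [ 8. 16. 24.]
  blob 314 [333. 184.] x [-35. -20.  -3.] y [-93. -42.   9.] z [ 6. 16. 25.]
knob 64 [-0.101 -0.176  0.065]
```

All five caps are against the fence with centre x ≈ -19 to -21 mm. The tray is level, the lever is at its far end and the arm is clear.

```bash
python3 -c "
from plant import sign_off
print(sign_off())"
```

```text
the job is handed in; nothing more can be done
None
```

I handed the job in at about 21 s of the 58 s: the lock lever is at its slot's far end and all five caps are in one row against the fence. The tray rests level and released with the arm clear; the hand-in returned no verdict, and I did not measure whether the bystanders moved.

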